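Balance the centrifuge rotor with the counterweight tube and shut the lid

ROBOT

A 7-joint arm with a two-finger parallel gripper is mounted at the origin on a cart in front of the work surface, level with it; the furniture and walls round the work are solid. World frame = base frame: x ahead of the robot, y to its left, z up, the work surface at z = 0. Lengths are in m, angles in rad, forces in N, time in s.
With the tool pointing down it reaches from about 0.4 to 0.875 m from the base axis. Payload 19.3 kg.
Tool frame: the origin (TCP) lies where the fingers leave the gripper's body, on its centre line; the fingertips stand 73 mm ahead of it and the grasp point (between the pads) lies 54 mm ahead of it; z points along the fingers, y is the line along which they close (so a half turn about z gives the same grasp; the last joint's range is limited). The gripper opens to 85 mm and grips with 20 to 120 N. Pads are 22 mm wide; open, the fingers measure 114 mm over their backs; the gripper's body (76 mm by 85 mm) begins 54 mm behind the grasp point. The pads swing forward as they close: fully open they stand 13 mm farther back than shut.
Start: joints at [1.045, 0.521, -0.036, 1.599, 0.021, 1.021, -0.113], TCP at [0.275, -0.561, 0.304] pointing down, gripper open.
Joint ranges: [-2.91, 2.91], [-0.3, 2.13], [-1.5, 1.42], [0.17, 2.43], [-1.26, 4.41], [0.16, 1.93], [-2.52, 2.52]. Speed limits (rad/s): [1.89, 1.89, 2.39, 2.39, 3.01, 3.01, 3.01].

INTERFACE

Orientations are given as a rotation vector (axis times angle).
In Python, from workcell import state, imaging, order, spotter gives the robot as it stands.
- The arm moves only by the tool servo_tool, never from a script. Its argument "steps" is a list of rows, each an object of numbers: "tx", "ty", "tz": the shift along the world's x, y, z each as a share of 0.04 m, from -1 to 1; "wx", "wy", "wz": the turn, a rotation vector about the world's x, y, z each as a share of 4 degrees, from -1 to 1; "gripper": the opening, from -1 (shut) to 1 (fully open). In form: [{"tx": .., "ty": .., "tz": .., "wx": .., "wy": .., "wz": .., "gripper": ..}, ...]. A call has 1 to 20 rows; each row shifts and turns the commanded pose from where the row before left it; what a row does not reach is not made up. A row lasts 1/10 s, in which the tool goes at most 50 mm and 8.59 degrees, less where a joint would pass 70% of its speed; a pose out of reach is approached as far as the arm can. A call with a number of a shift or a turn outside -1 to 1 is refused whole. A call with a gripper value outside its range is refused whole. The fingers move at their own pace and stop on an object; "grip_force" is the grip in N (left out, the last holds). Time passes only in rows, so rows that do not move let the fingers close. It gives the time, the measured TCP pose, the force, the opening and the grip force at its end, in the units of the state.
- state(): the state, without advancing time (a new reading comes with each control period).
- imaging.capture(name): name is "scene" or "top"; returns (picture, depth): 420x560x3 uint8, red, green, blue; 420x560 float32, m along the optical axis (not along the pixel's ray), 0 where there is no reading.
- imaging.get_calibration(name): a dict with "fx", "fy", "cx", "cy" (pixels), "k1" (the pictures are not rectified: a ray, as slopes to the right and down, at radius r is drawn at 1 + k1 r^2 times it, then the intrinsics apply), "extrinsics" (4x4, takes a point from camera to world coordinates). Camera axes: x right, y down, z forward; pixel columns grow to the right and rows downward; lengths in m; the calibration is good to about 2 mm. A picture is of the moment at which its call begins. get_calibration takes no time and is no camera call.
- order.job_done(): hands the job in; it is judged then, once.
Trained networks look in the newest picture that a camera, given by its name, has taken for a name from the list of things; names that differ only in an ending like _2 or _b are one class to them, and where a whole thing is asked for, a point or a joint stands for the part that bears it (a point fixed in the world has none). Each returns a list of dicts, best first, with "confidence" (0 to 1); they miss things now and then, are a little off and sometimes report something else, mostly with a low value. They report only what shows in the picture. A call takes as long as a camera call.
- spotter.look_for(target, camera): "extent" ([left, top, width, height] in pixels, round what is visible of it).
The state is a dict: "clock": time; "joint_pos": joint angles; "qvel": joint speeds; "joint_torque": joint torques, N m; "position": TCP position; "ee_rot": TCP orientation; "wrist_force": force on the tool from outside, world axes, zero at the start; "wrist_torque": the same for the moment, N m; "gripper_width": finger opening in m; "grip_force": force on a finger pad.
Only numpy, scipy, OpenCV 4.12 (cv2) and the standard library are available. Lean on these libraries where they do the work, as an engineer would, in place of code of your own. Each camera call takes 0.05 s, during which the arm holds its last target. There are 200 camera calls.

TASK

The red-capped sample is already in the centrifuge: make the rotor ready to spin. Take the blue-capped counterweight tube from the rack and slide it fully home into the rotor hole directly opposite the red one, then shut the lid completely. Leave the red tube in its hole, the white-capped tubes in the rack, and the wash bottle where it stands.

Things in the scene. Friction and masses are not known exactly. Their poses are not given: they have to be found in the camera images.
- blue_tube: Round-bottomed amber sample tube with a BLUE cap, 90 mm long, 16 mm diameter, cap 21 mm diameter over the top 22 mm, 35 g; it is the counterweight. Origin: the lowest point of its bottom; its z axis runs up the tube to the cap. It starts upright in the rack on the black balance mat.
- sample_tube: The same kind of tube with a RED cap, holding the sample; it starts in one hole of the centrifuge rotor, on the robot's side, leaning 30 degrees. Origin: the lowest point of its bottom; z runs up the tube to the cap.
- white_tube_a: The same kind of tube with a WHITE cap, upright in the rack; not wanted. Origin and z axis as on the blue one.
- white_tube_b: A second tube with a WHITE cap, upright in the rack; not wanted. Origin and z axis as on the blue one.
- tube_rack: Grey in-line tube rack, 46 (its x) x 190 (its y) x 52 mm, fixed; six 19 mm holes 30 mm apart in one row along its y. Origin: centre of its underside. Tubes stand 6 mm above the origin and their tops reach 96 mm.
- rotor_centre (a point): Point on the rotor's vertical axis, level with the floors of its holes. The rotor is an aluminium dish that turns freely in the round white centrifuge (217 mm diameter, rim 122 mm above the bench, chamber 200 mm wide); its nut on the axis rises 42 mm above this point.
- lid_lip (a point): Middle of the outer edge of the grey lip at the free end of the centrifuge's round lid (217 mm diameter, 11 mm thick, clear window). The lip is 50 mm wide, 9 mm thick and stands out 13 mm from the lid. When the lid stands open this is its highest point.
- lid_hinge (a point): Middle of the lid's hinge line at the back of the centrifuge; 233 mm from the lid_lip point. The hinge line is level and square to the line from hinge to lip.
- lid (a joint): Lid angle, rad: 0 shut on the rim, about 1.45 standing open as found (1.54 at most). Its stiff hinge holds it up; once pulled forward to less than about 1.2 it sinks shut by itself, slowly.
- hole_0 (a point): Floor centre of a rotor hole. The six holes, hole_0 to hole_5, stand 60 degrees apart in this order round the rotor and turn with it; each is round, 20 mm wide, 48 mm deep, its axis leaning 30 degrees from vertical: from this point the axis climbs towards the rotor's axis.
- hole_1 (a point): Floor centre of the next rotor hole round, as described for hole_0.
- hole_2 (a point): Floor centre of the next rotor hole round, as described for hole_0.
- hole_3 (a point): Floor centre of the next rotor hole round, as described for hole_0.
- hole_4 (a point): Floor centre of the next rotor hole round, as described for hole_0.
- hole_5 (a point): Floor centre of the next rotor hole round, as described for hole_0.
- wash_bottle: White wash bottle with a red cap and bent spout, 66 x 110 x 225 mm, standing on the bench to the right of the centrifuge; not wanted. Origin: centre of its underside, z up.

How it is judged:
By the outcome, as a careful person would: the job done as asked, in the order asked, and still so for the second after the job is handed in, with the robot touching nothing.
It also fails if it takes over 58 s, if anything falls off the work surface, if the arm or the gripper's body presses on something with over 40 N, if the wrist force passes 120 N, or if a joint passes its speed limit or range.

## Working session

There is one attempt and no reset: what is moved stays moved. The work goes in short steps, Python scripts to look and compute and a tool call to move; the robot and the scene stay as the last step left them, time stands still between calls to the robot, and variables do not carry over. Pictures are saved under pics/ and viewed, at most 10 in all, crops included, and the job is handed in when it is done.

Besides the shell and the picture viewer there is one more tool, called after "Request:" by a JSON object that holds its "api" and its "payload", one argument or row to a line. servo_tool: Moves the arm, as the interface text tells. Shift numbers are shares of 0.04 m and turn numbers shares of 4 degrees, none past 1 either way. Its arguments: {"type":"object","properties":{"steps":{"type":"array"},"grip_force":{"type":"number"}},"required":["steps"]}

```bash
mkdir -p pics; ls; cat > h.py <<'E'
import numpy as np,cv2
from workcell import state,imaging,order,spotter
def cap(n,save=None):
    p,d=imaging.capture(n)
    np.savez('/tmp/%s.npz'%n,p=p,d=d)
    if save: cv2.imwrite('pics/'+save,p[:,:,::-1])
    return p,d
def world(n,d):
    c=imaging.get_calibration(n);h,w=d.shape
    u,v=np.meshgrid(np.arange(w),np.arange(h))
    K=np.array([[c['fx'],0,c['cx']],[0,c['fy'],c['cy']],[0,0,1]])
    q=cv2.undistortPoints(np.stack([u,v],-1).reshape(-1,1,2).astype(float),K,np.array([c['k1'],0,0,0])).reshape(h,w,2)
    P=np.concatenate([q*d[...,None],d[...,None]],-1)
    E=np.array(c['extrinsics']);return P@E[:3,:3].T+E[:3,3]
E
python3 - <<'E'
from h import *
for n in('scene','top'):
    p,d=cap(n,n+'1.png')
    c=imaging.get_calibration(n);print(n,c['fx'],c['k1'],np.round(c['extrinsics'],3).tolist())
    for t in('blue_tube','sample_tube','tube_rack','lid_lip','wash_bottle','lid','white_tube_a'):
        print(t,[(np.round(r['extent']).tolist(),round(r['confidence'],2)) for r in spotter.look_for(t,n)][:4])
s=state();print(s)
E
```

```text
pics
scene 545.7763126297173 -0.09660225744304872 [[0.751, -0.392, 0.531, -0.429], [-0.66, -0.438, 0.61, -1.157], [-0.007, -0.809, -0.588, 1.042], [0.0, 0.0, 0.0, 1.0]]
blue_tube [([243.0, 184.0, 13.0, 12.0], 0.43), ([294.0, 213.0, 62.0, 34.0], 0.43)]
sample_tube [([304.0, 230.0, 14.0, 6.0], 0.63)]
tube_rack [([220.0, 169.0, 41.0, 38.0], 0.88)]
lid_lip [([325.0, 157.0, 59.0, 51.0], 0.8)]
wash_bottle [([386.0, 223.0, 36.0, 74.0], 0.61)]
lid [([322.0, 156.0, 64.0, 55.0], 0.6)]
white_tube_a [([234.0, 177.0, 9.0, 8.0], 0.47), ([387.0, 224.0, 41.0, 75.0], 0.21)]
top 486.8820981489815 0.057362087866971626 [[-0.014, -0.978, 0.21, 0.152], [-1.0, 0.013, -0.006, -0.199], [0.004, -0.21, -0.978, 1.4], [0.0, 0.0, 0.0, 1.0]]
blue_tube [([222.0, 208.0, 7.0, 3.0], 0.62), ([307.0, 175.0, 70.0, 68.0], 0.22)]
sample_tube [([328.0, 215.0, 13.0, 17.0], 0.63)]
tube_rack [([164.0, 197.0, 72.0, 26.0], 0.72)]
lid_lip [([305.0, 147.0, 83.0, 16.0], 0.94)]
wash_bottle [([405.0, 151.0, 40.0, 47.0], 0.65)]
lid [([298.0, 142.0, 91.0, 25.0], 0.57), ([308.0, 173.0, 70.0, 70.0], 0.26)]
white_tube_a [([200.0, 202.0, 7.0, 11.0], 0.52)]
{'clock': 0.8, 'joint_pos': array([ 1.0448243 ,  0.52136478, -0.03632251,  1.59950605,  0.02120105,
        1.02107022, -0.11279091]), 'qvel': array([-0.00129932, -0.00018147, -0.00010269,  0.00063843, -0.00059529,
        0.00035489, -0.00057835]), 'joint_torque': array([ 1.05229730e-03, -9.26782537e+01,  1.97868884e+00, -3.70246983e+01,
        1.82176527e-02,  1.70971518e-03, -5.92534116e-05]), 'position': array([ 0.27508598, -0.5612045 ,  0.30391032]), 'ee_rot': array([3.06034491e+00, 7.09716590e-01, 3.47857101e-05]), 'wrist_force': array([-0.32900195,  0.09755596,  0.09315618]), 'wrist_torque': array([0.06730454, 0.02516131, 0.07268022]), 'grip_force': 0.0, 'gripper_width': 0.08554991444099322}
```

```bash
python3 - <<'E'
from h import *
T=np.load('/tmp/top.npz');S=np.load('/tmp/scene.npz')
a=cv2.resize(T['p'][130:260,150:450],None,fx=2.6,fy=2.6,interpolation=cv2.INTER_CUBIC)
b=cv2.resize(S['p'][150:300,210:430],None,fx=3.5,fy=3.5,interpolation=cv2.INTER_CUBIC)
cv2.imwrite('pics/t1.png',a[:,:,::-1]);cv2.imwrite('pics/s1.png',b[:,:,::-1])
E
```

```text
(no output)
```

View pics/t1.png

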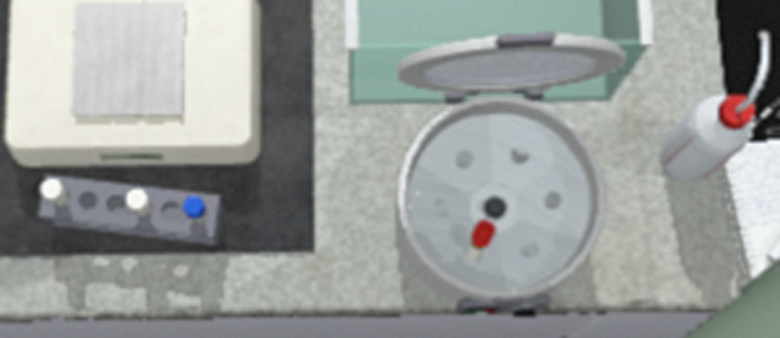

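View pics/s1.png

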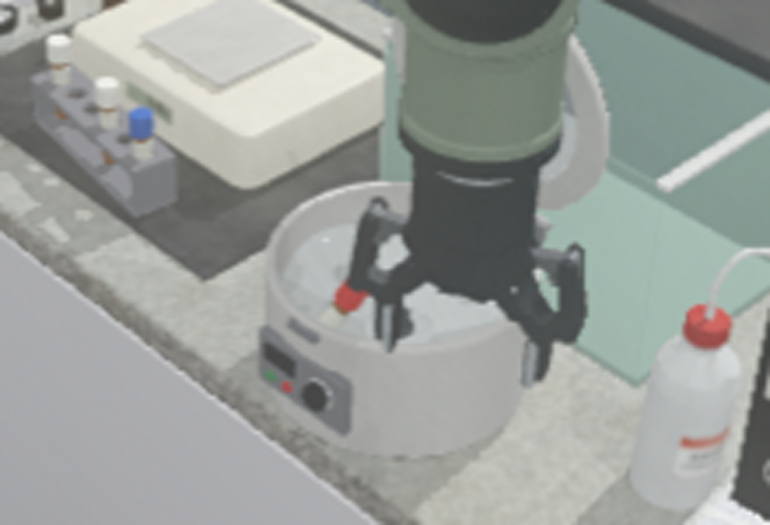

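```bash
python3 - <<'E'
from h import *
from scipy.optimize import least_squares
T=np.load('/tmp/top.npz');W=world('top',T['d']);p=T['p'].astype(int);d=T['d']
hsv=cv2.cvtColor(T['p'],cv2.COLOR_RGB2HSV)
ok=d>0
blue=(hsv[...,0]>105)&(hsv[...,0]<130)&(hsv[...,1]>150)&ok
red=((hsv[...,0]<8)|(hsv[...,0]>172))&(hsv[...,1]>130)&ok
def st(m,n):
    print(n,m.sum(),'med',np.median(W[m],0).round(4),'max',W[m].max(0).round(4),'min',W[m].min(0).round(4))
u,v=np.meshgrid(np.arange(560),np.arange(420))
B=blue&(u>210)&(u<240)&(v>195)&(v<225);st(B,'blue');st(B&(W[...,2]>.09),'bluetop')
R=red&(u>310)&(u<350)&(v>200)&(v<240);st(R,'red')
print(np.round(W[R],4).tolist())
box=(u>290)&(u<400)&(v>140)&(v<262)
rim=box&(abs(W[...,2]-.122)<.004)&ok
P=W[rim]
f=least_squares(lambda q:np.maximum(0,abs(np.hypot(P[:,0]-q[0],P[:,1]-q[1])-.1042)-.0042),[P[:,0].mean(),P[:,1].mean()],loss='soft_l1',f_scale=.002)
print('rim',f.x,len(P),P.min(0),P.max(0),np.percentile(np.hypot(*(P[:,:2]-f.x).T),[1,5,25,50,75,95,99]))
c=f.x
near=box&(np.hypot(W[...,0]-c[0],W[...,1]-c[1])<.1)&ok
V=W[near]
r=np.hypot(V[:,0]-c[0],V[:,1]-c[1])
for a in np.arange(0,.1,.01):
    q=V[(r>=a)&(r<a+.01),2];print(a.round(2),np.percentile(q,[5,50,95]).round(4))
dark=near&(p.sum(2)<150);st(dark,'nut')
# rack
rk=(u>155)&(u<245)&(v>190)&(v<230)&(abs(W[...,2]-.052)<.004)&ok
Q=(W[rk][:,:2]*1000).astype(np.float32);print('rack',rk.sum(),cv2.minAreaRect(Q))
wh=(u>155)&(u<245)&(v>190)&(v<230)&(W[...,2]>.092)&(p.min(2)>150)&ok;print('white',W[wh].round(3).tolist())
lip=(u>300)&(u<395)&(v>135)&(v<170)&(W[...,2]>.2)&ok;st(lip,'lid');L=W[lip];print(L[L[:,2]>L[:,2].max()-.01].round(3)[:20].tolist())
# dish map
N=260;g=np.zeros((N,N,3),np.uint8)
big=cv2.resize(T['p'][165:250,295:390],(760,680),interpolation=cv2.INTER_CUBIC);cv2.imwrite('pics/d1.png',big[:,:,::-1])
E
```

```text
blue 46 med [ 0.4324 -0.0373  0.1003] max [ 0.4411 -0.0282  0.1065] min [ 0.4229 -0.0459  0.0906]
bluetop 46 med [ 0.4324 -0.0373  0.1003] max [ 0.4411 -0.0282  0.1065] min [ 0.4229 -0.0459  0.0906]
red 59 med [ 0.3976 -0.3385  0.1045] max [ 0.4108 -0.3305  0.1162] min [ 0.3869 -0.3494  0.0917]
[[0.4108, -0.3388, 0.103], [0.4102, -0.3412, 0.1061], [0.407, -0.3355, 0.1085], [0.4075, -0.3385, 0.1056], [0.4079, -0.3414, 0.1035], [0.4073, -0.3438, 0.1062], [0.4086, -0.3473, 0.0998], [0.4035, -0.3323, 0.1123], [0.4042, -0.3353, 0.1089], [0.4042, -0.3381, 0.1085], [0.4043, -0.3408, 0.1078], [0.4051, -0.344, 0.1036], [0.4055, -0.347, 0.1013], [0.4049, -0.3494, 0.1042], [0.4016, -0.3326, 0.108], [0.4012, -0.3351, 0.11], [0.402, -0.3383, 0.1057], [0.4013, -0.3406, 0.109], [0.4014, -0.3434, 0.1085], [0.4014, -0.3461, 0.1083], [0.401, -0.3486, 0.1102], [0.4009, -0.3309, 0.0976], [0.3995, -0.3329, 0.1046], [0.398, -0.3348, 0.1121], [0.3982, -0.3376, 0.1111], [0.3981, -0.3402, 0.1116], [0.3988, -0.3434, 0.1077], [0.3985, -0.3459, 0.109], [0.3991, -0.349, 0.1056], [0.3976, -0.3305, 0.1002], [0.397
[... 3720 characters left out ...]
 0.097], [0.434, 0.016, 0.094], [0.431, 0.026, 0.098], [0.431, 0.023, 0.096], [0.431, 0.021, 0.096], [0.432, 0.018, 0.093]]
lid 1273 med [ 0.5292 -0.3512  0.2829] max [ 0.574  -0.2465  0.3621] min [ 0.5169 -0.4842  0.2001]
[[0.527, -0.365, 0.357], [0.527, -0.367, 0.357], [0.526, -0.369, 0.359], [0.527, -0.371, 0.358], [0.527, -0.374, 0.357], [0.526, -0.375, 0.36], [0.527, -0.378, 0.357], [0.524, -0.333, 0.359], [0.525, -0.335, 0.358], [0.523, -0.337, 0.362], [0.525, -0.34, 0.358], [0.524, -0.341, 0.361], [0.525, -0.344, 0.358], [0.524, -0.346, 0.359], [0.524, -0.348, 0.361], [0.525, -0.351, 0.358], [0.525, -0.353, 0.358], [0.524, -0.355, 0.359], [0.525, -0.358, 0.356], [0.525, -0.36, 0.358]]
```

View pics/d1.png

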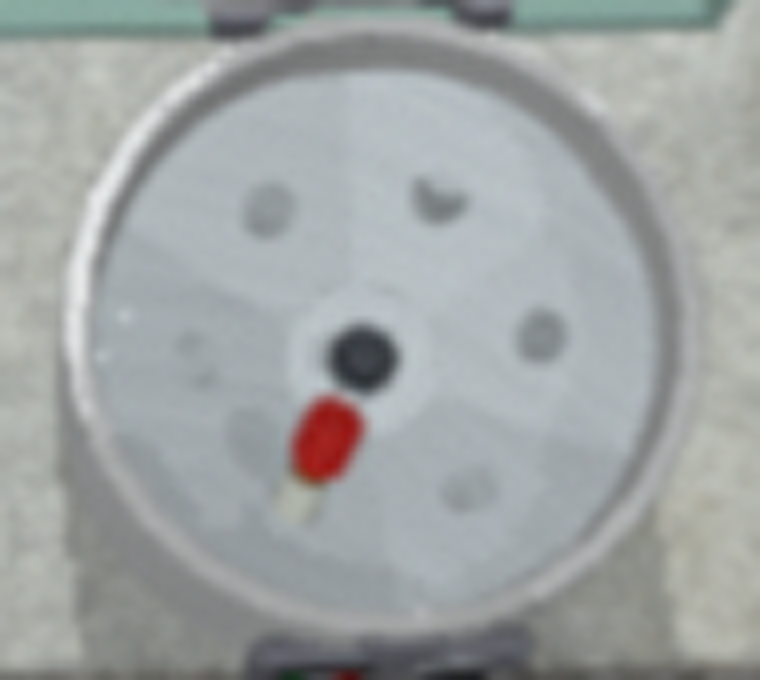

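```bash
python3 - <<'E'
from h import *
from scipy.optimize import least_squares
c=imaging.get_calibration('top');E=np.array(c['extrinsics']);Ei=np.linalg.inv(E)
K=np.array([[c['fx'],0,c['cx']],[0,c['fy'],c['cy']],[0,0,1]])
def proj(P):return cv2.projectPoints(np.atleast_2d(P).astype(float),cv2.Rodrigues(Ei[:3,:3])[0],Ei[:3,3],K,np.array([c['k1'],0,0,0,0]))[0].reshape(-1,2)
pix=lambda a:np.array(a)/8-.44+[295,165]
H=pix([(440,200),(540,337),(468,490),(198,358),(270,210)]);k=np.array([0,1,2,4,5]);nut=pix((362,358))
T=np.load('/tmp/top.npz');W=world('top',T['d'])
P=W.reshape(-1,3);P=P[(T['d'].ravel()>0)&(abs(P[:,2]-.122)<.003)&(abs(np.hypot(P[:,0]-.437,P[:,1]+.357)-.1045)<.008)]
f=least_squares(lambda q:np.maximum(0,abs(np.hypot(P[:,0]-q[0],P[:,1]-q[1])-.1042)-.0042),[.437,-.357],loss='soft_l1',f_scale=.002)
print('rim',f.x,len(P))
def mouths(q):
    th=q[3]-np.pi/3*k;return np.c_[q[0]+q[2]*np.cos(th),q[1]+q[2]*np.sin(th),0*k+.0715]
g=least_squares(lambda q:(proj(mouths(q))-H).ravel(),[.437,-.357,.06,-.44])
print('holes',g.x,np.degrees(g.x[3]),g.fun.round(2))
print('nutproj',proj([[*f.x,.072]]),nut)
ctr=f.x
V=W.reshape(-1,3);r=np.hypot(*(V[:,:2]-ctr).T);m=(r>.025)&(r<.085)&(V[:,2]>.03)&(V[:,2]<.095)&(T['d'].ravel()>0)
b=least_squares(lambda q:V[m,2]-q[0]-q[1]*r[m],[.04,.5],loss='soft_l1',f_scale=.002).x;print('dish z=%.4f+%.4f r'%tuple(b))
print('nut z',np.percentile(V[(r<.006)&(T['d'].ravel()>0),2],[50,75,90]))
# red cap axis: fit cylinder radius .0105 with lean 30
hsv=cv2.cvtColor(T['p'],cv2.COLOR_RGB2HSV);R=(((hsv[...,0]<8)|(hsv[...,0]>172))&(hsv[...,1]>130)&(T['d']>0));R[:200]=0;R[240:]=0;R[:,:310]=0;R[:,350:]=0
Q=W[R]
def res(q):
    th,rf,zf=q;u=np.array([np.cos(th),np.sin(th)]);a=np.r_[-u*.5,.866];F=np.r_[ctr+rf*u,zf];D=Q-F;s=D@a
    return np.r_[np.linalg.norm(D-np.outer(s,a),axis=1)-.0105,(np.percentile(s,95)-.09)*3]
q=least_squares(res,[2.7,.086,.03],loss='soft_l1',f_scale=.003).x;print('red az',np.degrees(q[0])-180,q)
# behind the lid
for x in np.arange(.54,.75,.02):
    s=(abs(V[:,0]-x)<.01)&(abs(V[:,1]+.356)<.06)&(T['d'].ravel()>0);print(x.round(2),np.percentile(V[s,2],[5,50,95]).round(3) if s.any() else None)
L=V[(V[:,2]>.2)&(V[:,2]<.4)&(abs(V[:,1]+.356)<.13)&(abs(V[:,0]-.53)<.06)]
print('lid y',L[:,1].min(),L[:,1].max(),'lip y',[np.percentile(L[L[:,2]>.352][:,i],[2,50,98]).round(3) for i in range(3)])
E
```

```text
rim [ 0.43620428 -0.3572769 ] 563
holes [ 0.43649693 -0.35858514  0.05982935 -0.4732358 ] -27.114413923211554 [ 0.06 -0.09 -0.05  0.09 -0.01 -0.11 -0.08  0.13  0.09 -0.02]
nutproj [[340.17283646 208.17754326]] [339.81 209.31]
dish z=0.0376+0.5538 r
nut z [0.06814738 0.07154061 0.07338068]
red az -24.225334657099012 [2.7187808  0.07830387 0.02988008]
0.54 [0.088 0.17  0.271]
0.56 [-0.003  0.012  0.04 ]
0.58 [-0.005  0.03   0.184]
0.6 None
0.62 None
0.64 [0.001 0.005 0.012]
0.66 [-0.     0.005  0.01 ]
0.68 [0.    0.005 0.01 ]
0.7 [0.001 0.008 0.249]
0.72 [0.002 0.247 0.253]
0.74 [0.001 0.247 0.253]
lid y -0.4841577306767966 -0.23095357465043478 lip y [array([0.518, 0.522, 0.527]), array([-0.378, -0.355, -0.331]), array([0.353, 0.358, 0.362])]
```

Request:
{"api": "servo_tool", "payload": {
  "steps": [
    {"tx": 0.281, "ty": 0.936, "wz": -0.939, "gripper": 0.1},
    {"tx": 0.281, "ty": 0.936, "wz": -0.939, "gripper": 0.1},
    {"tx": 0.281, "ty": 0.936, "wz": -0.939, "gripper": 0.1},
    {"tx": 0.281, "ty": 0.936, "wz": -0.939, "gripper": 0.1},
    {"tx": 0.281, "ty": 0.936, "wz": -0.939, "gripper": 0.1},
    {"tx": 0.281, "ty": 0.936, "wz": -0.939, "gripper": 0.1},
    {"tx": 0.281, "ty": 0.936, "wz": -0.939, "gripper": 0.1},
    {"tx": 0.281, "ty": 0.936, "wz": -0.939, "gripper": 0.1},
    {"tx": 0.281, "ty": 0.936, "wz": -0.939, "gripper": 0.1},
    {"tx": 0.281, "ty": 0.936, "wz": -0.939, "gripper": 0.1},
    {"tx": 0.281, "ty": 0.936, "wz": -0.939, "gripper": 0.1},
    {"tx": 0.281, "ty": 0.936, "wz": -0.939, "gripper": 0.1},
    {"tx": 0.281, "ty": 0.936, "wz": -0.939, "gripper": 0.1},
    {"tx": 0.281, "ty": 0.936, "wz": -0.939, "gripper": 0.1},
    {"gripper": 0.1},
    {"gripper": 0.1},
    {"gripper": 0.1}
  ]
}}

```text
$.steps[0]: bad value
```

Request:
{"api": "servo_tool", "payload": {
  "steps": [
    {"tx": 0.281, "ty": 0.936, "tz": 0, "wx": 0, "wy": 0, "wz": -0.939, "gripper": 0.1},
    {"tx": 0.281, "ty": 0.936, "tz": 0, "wx": 0, "wy": 0, "wz": -0.939, "gripper": 0.1},
    {"tx": 0.281, "ty": 0.936, "tz": 0, "wx": 0, "wy": 0, "wz": -0.939, "gripper": 0.1},
    {"tx": 0.281, "ty": 0.936, "tz": 0, "wx": 0, "wy": 0, "wz": -0.939, "gripper": 0.1},
    {"tx": 0.281, "ty": 0.936, "tz": 0, "wx": 0, "wy": 0, "wz": -0.939, "gripper": 0.1},
    {"tx": 0.281, "ty": 0.936, "tz": 0, "wx": 0, "wy": 0, "wz": -0.939, "gripper": 0.1},
    {"tx": 0.281, "ty": 0.936, "tz": 0, "wx": 0, "wy": 0, "wz": -0.939, "gripper": 0.1},
    {"tx": 0.281, "ty": 0.936, "tz": 0, "wx": 0, "wy": 0, "wz": -0.939, "gripper": 0.1},
    {"tx": 0.281, "ty": 0.936, "tz": 0, "wx": 0, "wy": 0, "wz": -0.939, "gripper": 0.1},
    {"tx": 0.281, "ty": 0.936, "tz": 0, "wx": 0, "wy": 0, "wz": -0.939, "gripper": 0.1},
    {"tx": 0.281, "ty": 0.936, "tz": 0, "wx": 0, "wy": 0, "wz": -0.939, "gripper": 0.1},
    {"tx": 0.281, "ty": 0.936, "tz": 0, "wx": 0, "wy": 0, "wz": -0.939, "gripper": 0.1},
    {"tx": 0.281, "ty": 0.936, "tz": 0, "wx": 0, "wy": 0, "wz": -0.939, "gripper": 0.1},
    {"tx": 0.281, "ty": 0.936, "tz": 0, "wx": 0, "wy": 0, "wz": -0.939, "gripper": 0.1},
    {"tx": 0, "ty": 0, "tz": 0, "wx": 0, "wy": 0, "wz": 0, "gripper": 0.1},
    {"tx": 0, "ty": 0, "tz": 0, "wx": 0, "wy": 0, "wz": 0, "gripper": 0.1}
  ],
  "grip_force": 40
}}

```text
clock: 2.4
position: [0.4325, -0.0365, 0.3039]
ee_rot: [3.059, -0.716, 0.0]
wrist_force: [0.2, -0.3, -0.5]
gripper_width: 0.0468
grip_force: 0.0
```

Request:
{"api": "servo_tool", "payload": {
  "steps": [
    {"tx": 0, "ty": 0, "tz": -0.82, "wx": 0, "wy": 0, "wz": 0, "gripper": 0.1},
    {"tx": 0, "ty": 0, "tz": -0.82, "wx": 0, "wy": 0, "wz": 0, "gripper": 0.1},
    {"tx": 0, "ty": 0, "tz": -0.82, "wx": 0, "wy": 0, "wz": 0, "gripper": 0.1},
    {"tx": 0, "ty": 0, "tz": -0.82, "wx": 0, "wy": 0, "wz": 0, "gripper": 0.1},
    {"tx": 0, "ty": 0, "tz": -0.82, "wx": 0, "wy": 0, "wz": 0, "gripper": 0.1},
    {"tx": 0, "ty": 0, "tz": 0, "wx": 0, "wy": 0, "wz": 0, "gripper": 0.1},
    {"tx": 0, "ty": 0, "tz": 0, "wx": 0, "wy": 0, "wz": 0, "gripper": -1},
    {"tx": 0, "ty": 0, "tz": 0, "wx": 0, "wy": 0, "wz": 0, "gripper": -1},
    {"tx": 0, "ty": 0, "tz": 0, "wx": 0, "wy": 0, "wz": 0, "gripper": -1},
    {"tx": 0, "ty": 0, "tz": 0, "wx": 0, "wy": 0, "wz": 0, "gripper": -1},
    {"tx": 0, "ty": 0, "tz": 0, "wx": 0, "wy": 0, "wz": 0, "gripper": -1},
    {"tx": 0, "ty": 0, "tz": 0, "wx": 0, "wy": 0, "wz": 0, "gripper": -1}
  ]
}}

```text
clock: 3.6
position: [0.4331, -0.0372, 0.141]
ee_rot: [-3.058, 0.72, -0.003]
wrist_force: [-1.2, -1.9, 11.9]
gripper_width: 0.0198
grip_force: 39.9
```

Request:
{"api": "servo_tool", "payload": {
  "steps": [
    {"tx": 0, "ty": 0, "tz": 0.5, "wx": 0, "wy": 0, "wz": 0, "gripper": -1},
    {"tx": 0, "ty": 0, "tz": 0.9, "wx": 0, "wy": 0, "wz": 0, "gripper": -1},
    {"tx": 0, "ty": 0, "tz": 1, "wx": 0, "wy": 0, "wz": 0, "gripper": -1},
    {"tx": 0, "ty": 0, "tz": 1, "wx": 0, "wy": 0, "wz": 0, "gripper": -1},
    {"tx": 0, "ty": 0, "tz": 1, "wx": 0, "wy": 0, "wz": 0, "gripper": -1},
    {"tx": 0, "ty": 0, "tz": 0.6, "wx": 0, "wy": 0, "wz": 0, "gripper": -1},
    {"tx": -0.11, "ty": -0.742, "tz": -0.1, "wx": -0.3345, "wy": -0.671, "wz": 0, "gripper": -1},
    {"tx": -0.11, "ty": -0.742, "tz": -0.1, "wx": -0.3345, "wy": -0.671, "wz": 0, "gripper": -1},
    {"tx": -0.11, "ty": -0.742, "tz": -0.1, "wx": -0.3345, "wy": -0.671, "wz": 0, "gripper": -1},
    {"tx": -0.11, "ty": -0.742, "tz": -0.1, "wx": -0.3345, "wy": -0.671, "wz": 0, "gripper": -1},
    {"tx": -0.11, "ty": -0.742, "tz": -0.1, "wx": -0.3345, "wy": -0.671, "wz": 0, "gripper": -1},
    {"tx": -0.11, "ty": -0.742, "tz": -0.1, "wx": -0.3345, "wy": -0.671, "wz": 0, "gripper": -1},
    {"tx": -0.11, "ty": -0.742, "tz": -0.1, "wx": -0.3345, "wy": -0.671, "wz": 0, "gripper": -1},
    {"tx": -0.11, "ty": -0.742, "tz": -0.1, "wx": -0.3345, "wy": -0.671, "wz": 0, "gripper": -1},
    {"tx": -0.11, "ty": -0.742, "tz": -0.1, "wx": -0.3345, "wy": -0.671, "wz": 0, "gripper": -1},
    {"tx": -0.11, "ty": -0.742, "tz": -0.1, "wx": -0.3345, "wy": -0.671, "wz": 0, "gripper": -1},
    {"tx": 0, "ty": 0, "tz": 0, "wx": 0, "wy": 0, "wz": 0, "gripper": -1},
    {"tx": 0, "ty": 0, "tz": 0, "wx": 0, "wy": 0, "wz": 0, "gripper": -1}
  ]
}}

```text
clock: 5.4
position: [0.3889, -0.3284, 0.3009]
ee_rot: [2.854, -0.674, 0.749]
wrist_force: [-0.0, 1.1, 0.6]
gripper_width: 0.0195
grip_force: 39.4
```

```bash
python3 - <<'E'
from h import *
T,_=cap('top');S,_=cap('scene')
a=cv2.resize(T[130:270,270:410],(560,560),interpolation=cv2.INTER_CUBIC)
b=cv2.resize(S[130:300,230:400],(560,560),interpolation=cv2.INTER_CUBIC)
a=cv2.resize(np.hstack([a,b]),(800,400));cv2.imwrite('pics/c2.png',a[:,:,::-1])
s=state();R=cv2.Rodrigues(s['ee_rot'])[0];print(s['position'],R.round(3).tolist(),'bottom',s['position']+.134*R[:,2],s['gripper_width'])
E
```

```text
[ 0.39009123 -0.32702245  0.3010353 ] [[0.78, -0.444, 0.44], [-0.387, -0.896, -0.217], [0.491, -0.001, -0.871]] bottom [ 0.44910414 -0.35611334  0.18429972] 0.019334315441060672
```

View pics/c2.png

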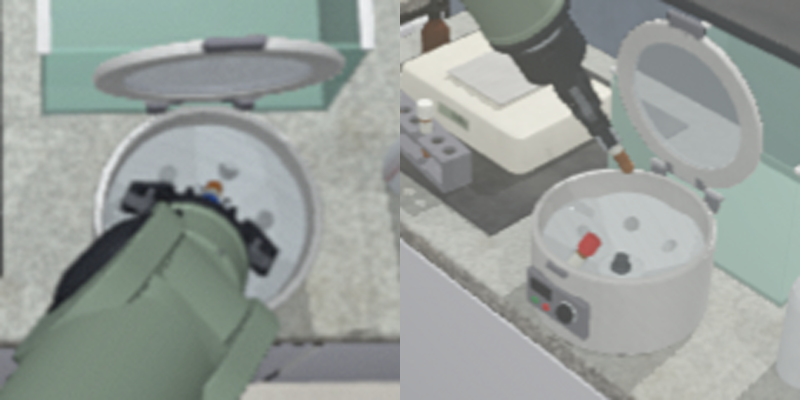

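```bash
python3 - <<'E'
from h import *
s=state();print(s['position'],s['clock'])
R=cv2.Rodrigues(s['ee_rot'])[0];z=R[:,2];p=s['position']
for n,roi in(('top',(185,215,325,365)),('scene',(185,225,310,345))):
    D=np.load('/tmp/%s.npz'%n);hsv=cv2.cvtColor(D['p'],cv2.COLOR_RGB2HSV);W=world(n,D['d'])
    m=np.zeros(D['d'].shape,bool);m[roi[0]:roi[1],roi[2]:roi[3]]=1
    m&=(hsv[...,0]>5)&(hsv[...,0]<22)&(hsv[...,1]>110)&(hsv[...,2]>70)
    c=imaging.get_calibration(n);E=np.linalg.inv(c['extrinsics'])
    K=np.array([[c['fx'],0,c['cx']],[0,c['fy'],c['cy']],[0,0,1]])
    pr=lambda P:cv2.projectPoints(np.array(P,float),cv2.Rodrigues(E[:3,:3])[0],E[:3,3],K,np.array([c['k1'],0,0,0,0]))[0].reshape(-1,2).round(1).tolist()
    v,u=np.nonzero(m);print(n,m.sum(),'px centroid',u.mean().round(2),v.mean().round(2),'box',u.min(),u.max(),v.min(),v.max())
    print('pred bottom, 20, 40 mm up',pr([p+z*(.134-a) for a in(0,.02,.04)]))
    o=np.array([np.cos(np.radians(-26.5)),np.sin(np.radians(-26.5))])
    print('mouth pred',pr([[.4364+.0598*o[0],-.358+.0598*o[1],.0712]]))
    Q=W[m&(D['d']>0)];d=Q-p;t=d@z;off=d-np.outer(t,z);print('off',np.median(off,0).round(4),'in tool',np.median(off@R,0).round(4),'t',np.percentile(t,[2,50,98]).round(4))
    if n=='scene':
        b=cv2.resize(D['p'][150:260,260:400],(800,628),interpolation=cv2.INTER_CUBIC);cv2.imwrite('pics/c3.png',b[:590,:,::-1])
E
```

```text
[ 0.39009123 -0.32702245  0.3010353 ] 5.5
top 7 px centroid 344.71 194.43 box 343 346 194 195
pred bottom, 20, 40 mm up [[344.4, 194.1], [343.6, 195.8], [342.8, 197.6]]
mouth pred [[349.2, 189.4]]
off [ 0.0052 -0.0037  0.0035] in tool [0.007  0.0011 0.    ] t [0.0936 0.1081 0.1134]<stdin>:11: RuntimeWarning: Mean of empty slice.
  ret = ret.dtype.type(ret / rcount)
Traceback (most recent call last):
ValueError: zero-size array to reduction operation minimum which has no identity
```

Request:
{"api": "servo_tool", "payload": {
  "steps": [
    {"tx": 0.14, "ty": -0.11, "tz": -0.45, "wx": -0.015, "wy": -0.03, "wz": 0, "gripper": -1},
    {"tx": 0.14, "ty": -0.11, "tz": -0.45, "wx": -0.015, "wy": -0.03, "wz": 0, "gripper": -1},
    {"tx": 0.14, "ty": -0.11, "tz": -0.45, "wx": -0.015, "wy": -0.03, "wz": 0, "gripper": -1},
    {"tx": 0.14, "ty": -0.11, "tz": -0.45, "wx": -0.015, "wy": -0.03, "wz": 0, "gripper": -1},
    {"tx": 0.14, "ty": -0.11, "tz": -0.45, "wx": -0.015, "wy": -0.03, "wz": 0, "gripper": -1},
    {"tx": 0, "ty": 0, "tz": 0, "wx": 0, "wy": 0, "wz": 0, "gripper": -1},
    {"tx": 0, "ty": 0, "tz": 0, "wx": 0, "wy": 0, "wz": 0, "gripper": -1}
  ]
}}

```text
clock: 6.2
position: [0.407, -0.3356, 0.2459]
ee_rot: [2.876, -0.669, 0.754]
wrist_force: [0.2, 0.7, -1.1]
gripper_width: 0.0201
grip_force: 39.4
```

```bash
python3 - <<'E'
from h import *
S,_=cap('scene');T,_=cap('top')
s=state();R=cv2.Rodrigues(s['ee_rot'])[0];z=R[:,2];p=s['position']
print(p,z.round(4),s['wrist_force'])
b=cv2.resize(S[170:270,270:390],(720,600),interpolation=cv2.INTER_CUBIC)
o=np.array([np.cos(np.radians(-26.5)),np.sin(np.radians(-26.5))])
c=imaging.get_calibration('scene');E=np.linalg.inv(c['extrinsics'])
K=np.array([[c['fx'],0,c['cx']],[0,c['fy'],c['cy']],[0,0,1]])
M=np.array([.4364+.0598*o[0],-.358+.0598*o[1],.0712])
pr=lambda P:cv2.projectPoints(np.array(P,float),cv2.Rodrigues(E[:3,:3])[0],E[:3,3],K,np.array([c['k1'],0,0,0,0]))[0].reshape(-1,2)
P=pr([p+z*.134,p+z*.094,M]);print(P.round(1).tolist())
for q,col in zip(P,((0,255,0),(255,255,0),(255,0,255))):
    x=(q-[270,170]+.5)*6-.5;cv2.drawMarker(b,tuple(int(i) for i in x),col,cv2.MARKER_CROSS,12,1)
cv2.imwrite('pics/c3.png',b[:,:,::-1])
E
```

```text
[ 0.40656872 -0.33622243  0.24625779] [ 0.4459 -0.1983 -0.8728] [-0.79884767 -0.18625024 -0.54780231]
[[333.5, 216.8], [327.5, 207.9], [343.8, 233.4]]
```

View pics/c3.png

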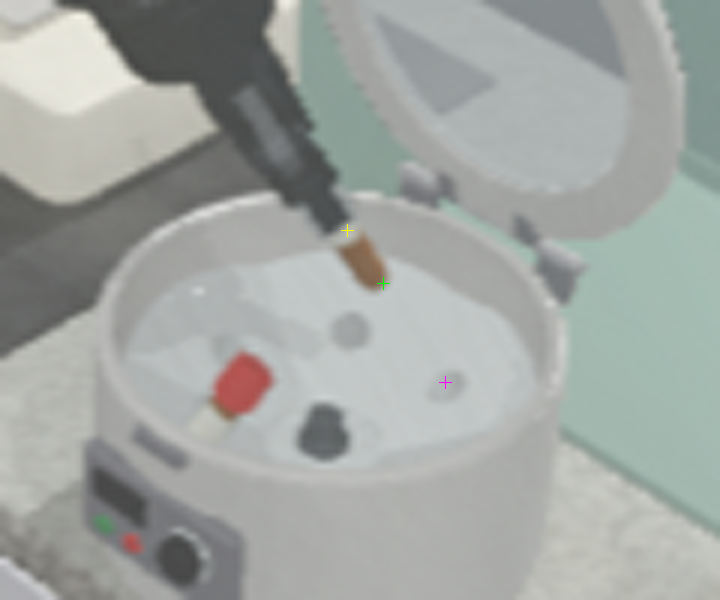

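```bash
cat > tube.py <<'E'
from h import *
from scipy.optimize import least_squares
def axis(p,z0,show=True):
    """tube line from orange pixels of both cams, tangential/radial offset from predicted line"""
    out=[]
    for n in('scene','top'):
        D=np.load('/tmp/%s.npz'%n);hsv=cv2.cvtColor(D['p'],cv2.COLOR_RGB2HSV);W=world(n,D['d'])
        d=W-p;t=d@z0;r=np.linalg.norm(d-t[...,None]*z0,axis=-1)
        m=(D['d']>0)&(t>.088)&(t<.15)&(r<.02)&(hsv[...,0]>3)&(hsv[...,0]<25)&(hsv[...,1]>80)
        Q=W[m];cam=np.array(imaging.get_calibration(n)['extrinsics'])[:3,3]
        e1=np.cross(z0,[0,0,1]);e1/=np.linalg.norm(e1);e2=np.cross(z0,e1)
        if len(Q)<5:print(n,'few',len(Q));continue
        f=least_squares(lambda q:np.linalg.norm((Q-p-q[0]*e1-q[1]*e2)-np.outer((Q-p)@z0,z0),axis=1)-.008,[0,0],loss='soft_l1',f_scale=.002)
        off=f.x[0]*e1+f.x[1]*e2
        print(n,len(Q),'off',off.round(4),'t range',np.percentile((Q-p)@z0,[2,50,98]).round(4),'rms',np.sqrt((f.fun**2).mean()).round(4))
E
python3 - <<'E'
from tube import *
s=state()
for r in([2.876,-.669,.754],s['ee_rot']):
    R=cv2.Rodrigues(np.array(r,float))[0];print(R[:,2].round(4),R[:,1].round(4))
p=s['position'];axis(p,np.array([.4459,-.2,-.8728]));axis(p,np.array([.4475,-.223,-.866]))
# hole mouth from scene view: dish surface pixels; observed hole px
c=imaging.get_calibration('scene');W=world('scene',np.load('/tmp/scene.npz')['d'])
K=np.array([[c['fx'],0,c['cx']],[0,c['fy'],c['cy']],[0,0,1]])
E=np.array(c['extrinsics'])
for q in((448,386),(350,330)):
    x=np.array(q)/6-.42+[270,170];r=cv2.undistortPoints(np.array([[x]]),K,np.array([c['k1'],0,0,0])).ravel();d=E[:3,:3]@np.r_[r,1];print(q,E[:3,3]+d*((.0712-E[2,3])/d[2]))
E
```

```text
[ 0.4453 -0.197  -0.8734] [-0.4367 -0.8994 -0.0197]
[ 0.4459 -0.1983 -0.8728] [-0.4377 -0.8989 -0.0194]
scene 28 off [ 0.      0.0009 -0.0002] t range [0.1003 0.1088 0.1244] rms 0.0019
top 8 off [ 0.0003  0.0021 -0.0003] t range [0.0949 0.1046 0.1163] rms 0.0003
scene 28 off [-0.0001  0.0034 -0.0009] t range [0.1004 0.1088 0.1245] rms 0.002
top 8 off [ 0.0001  0.0046 -0.0011] t range [0.0949 0.1046 0.1163] rms 0.0004
(448, 386) [ 0.4890982  -0.38717899  0.0712    ]
(350, 330) [ 0.48514018 -0.32698293  0.0712    ]
```

```bash
python3 - <<'E'
from h import *
s=state();print(s['joint_pos'].round(3),s['qvel'].round(3))
E
```

```text
[ 0.528  0.337  0.122  2.23  -1.096  0.163 -0.342] [ 0.013 -0.001  0.001 -0.001 -0.028 -0.002  0.031]
```

Request:
{"api": "servo_tool", "payload": {
  "steps": [
    {"tx": 0.1, "ty": -0.11, "tz": -0.29, "wx": -0.083, "wy": -0.016, "wz": -0.039, "gripper": -1},
    {"tx": 0.1, "ty": -0.11, "tz": -0.29, "wx": -0.083, "wy": -0.016, "wz": -0.039, "gripper": -1},
    {"tx": 0.1, "ty": -0.11, "tz": -0.29, "wx": -0.083, "wy": -0.016, "wz": -0.039, "gripper": -1},
    {"tx": 0.1, "ty": -0.11, "tz": -0.29, "wx": -0.083, "wy": -0.016, "wz": -0.039, "gripper": -1},
    {"tx": 0, "ty": 0, "tz": 0, "wx": 0, "wy": 0, "wz": 0, "gripper": -1},
    {"tx": 0, "ty": 0, "tz": 0, "wx": 0, "wy": 0, "wz": 0, "gripper": -1}
  ]
}}

```text
clock: 6.9
position: [0.427, -0.3624, 0.2166]
ee_rot: [2.871, -0.679, 0.727]
wrist_force: [0.3, 0.1, -0.8]
gripper_width: 0.0195
grip_force: 39.4
```

```bash
python3 - <<'E'
from h import *
s=state();print(s['joint_pos'].round(3),s['qvel'].round(3),s['position'],cv2.Rodrigues(s['ee_rot'])[0][:,2])
E
```

```text
[ 0.527  0.439  0.144  2.169 -1.262  0.162 -0.173] [-0.005 -0.014  0.005  0.011 -0.002  0.     0.008] [ 0.42699127 -0.36235403  0.21658642] [ 0.42802168 -0.2041869  -0.88040056]
```

Request:
{"api": "servo_tool", "payload": {
  "steps": [
    {"tx": -0.03, "ty": 0.08, "tz": -0.1, "wx": 0, "wy": 0, "wz": 0, "gripper": -1},
    {"tx": 0.0, "ty": 0.05, "tz": -0.12, "wx": 0, "wy": 0, "wz": 0, "gripper": -1},
    {"tx": 0, "ty": 0, "tz": 0, "wx": 0, "wy": 0, "wz": 0, "gripper": -1}
  ]
}}

```text
clock: 7.2
position: [0.4274, -0.359, 0.2127]
ee_rot: [2.878, -0.677, 0.717]
wrist_force: [-0.2, -0.6, -0.5]
gripper_width: 0.0197
grip_force: 39.4
```

```bash
cat > st.py <<'E'
from h import *
a=np.array([-.4475,.223,.866]);M=np.array([.4893,-.3874,.0712])
s=state();R=cv2.Rodrigues(s['ee_rot'])[0];z=R[:,2];b=s['position']+.134*z;d=b-M;h=d@a
print(s['clock'],s['joint_pos'].round(3),'tcp',s['position'].round(4),'z',z.round(3),'F',s['wrist_force'].round(1))
print('bottom',b.round(4),'height over mouth',h.round(4),'off axis',(d-h*a).round(4),'misalign deg',np.degrees(np.arccos(-z@a)).round(1))
E
python3 st.py
```

```text
7.2 [ 0.521  0.445  0.145  2.171 -1.263  0.162 -0.175] tcp [ 0.4274 -0.359   0.2127] z [ 0.423 -0.198 -0.884] F [-0.2 -0.6 -0.5]
bottom [ 0.4841 -0.3856  0.0942] height over mouth 0.0227 off axis [ 0.0049 -0.0032  0.0034] misalign deg 2.3
```

Request:
{"api": "servo_tool", "payload": {
  "steps": [
    {"tx": 0.067, "ty": -0.025, "tz": -0.15, "wx": 0.075, "wy": 0.15, "wz": 0, "gripper": -1},
    {"tx": 0.067, "ty": -0.025, "tz": -0.15, "wx": 0.075, "wy": 0.15, "wz": 0, "gripper": -1},
    {"tx": 0.067, "ty": -0.025, "tz": -0.15, "wx": 0.075, "wy": 0.15, "wz": 0, "gripper": -1},
    {"tx": 0, "ty": 0, "tz": 0, "wx": 0, "wy": 0, "wz": 0, "gripper": -1}
  ]
}}

```text
clock: 7.6
position: [0.4359, -0.3621, 0.1937]
ee_rot: [2.898, -0.681, 0.666]
wrist_force: [-0.1, -0.4, -0.2]
gripper_width: 0.0201
grip_force: 39.4
```

```bash
python3 st.py
```

```text
7.6 [ 0.473  0.497  0.198  2.143 -1.227  0.187 -0.224] tcp [ 0.4359 -0.3621  0.1937] z [ 0.394 -0.184 -0.901] F [-0.1 -0.4 -0.2]
bottom [ 0.4887 -0.3868  0.073 ] height over mouth 0.002 off axis [0.0003 0.0002 0.0001] misalign deg 4.3
```

Request:
{"api": "servo_tool", "payload": {
  "steps": [
    {"tx": 0.064, "ty": -0.032, "tz": -0.14, "wx": 0, "wy": 0, "wz": 0, "gripper": -1},
    {"tx": 0.064, "ty": -0.032, "tz": -0.14, "wx": 0, "wy": 0, "wz": 0, "gripper": -1},
    {"tx": 0.064, "ty": -0.032, "tz": -0.14, "wx": 0, "wy": 0, "wz": 0, "gripper": -1},
    {"tx": 0, "ty": 0, "tz": 0, "wx": 0, "wy": 0, "wz": 0, "gripper": -1}
  ]
}}

```text
clock: 8.0
position: [0.4441, -0.3675, 0.1795]
ee_rot: [2.9, -0.684, 0.663]
wrist_force: [-0.3, -0.3, -0.2]
gripper_width: 0.0193
grip_force: 39.4
```

```bash
python3 st.py
```

```text
8.0 [ 0.514  0.532  0.145  2.122 -1.263  0.162 -0.186] tcp [ 0.4441 -0.3675  0.1795] z [ 0.392 -0.182 -0.902] F [-0.3 -0.3 -0.2]
bottom [ 0.4967 -0.3919  0.0587] height over mouth -0.0151 off axis [ 0.0006 -0.0011  0.0006] misalign deg 4.5
```

Request:
{"api": "servo_tool", "payload": {
  "steps": [
    {"tx": 0.08, "ty": -0.035, "tz": -0.12, "wx": 0.055, "wy": 0.11, "wz": 0, "gripper": -1},
    {"tx": 0.08, "ty": -0.035, "tz": -0.12, "wx": 0.055, "wy": 0.11, "wz": 0, "gripper": -1},
    {"tx": 0, "ty": 0, "tz": 0, "wx": 0, "wy": 0, "wz": 0, "gripper": -1}
  ]
}}

```text
clock: 8.3
position: [0.4508, -0.37, 0.1698]
ee_rot: [2.909, -0.684, 0.638]
wrist_force: [0.0, 0.2, 0.2]
gripper_width: 0.0198
grip_force: 39.4
```

```bash
python3 st.py
```

```text
8.3 [ 0.482  0.562  0.182  2.101 -1.241  0.182 -0.218] tcp [ 0.4508 -0.37    0.1698] z [ 0.378 -0.175 -0.909] F [0.  0.2 0.2]
bottom [ 0.5015 -0.3934  0.048 ] height over mouth -0.0269 off axis [ 0.0001 -0.      0.0001] misalign deg 5.5
```

Request:
{"api": "servo_tool", "payload": {
  "steps": [
    {"tx": 0, "ty": 0, "tz": 0, "wx": 0, "wy": 0, "wz": 0, "gripper": -0.2},
    {"tx": 0, "ty": 0, "tz": 0, "wx": 0, "wy": 0, "wz": 0, "gripper": -0.2},
    {"tx": 0, "ty": 0, "tz": 0, "wx": 0, "wy": 0, "wz": 0, "gripper": 0},
    {"tx": 0, "ty": 0, "tz": 0, "wx": 0, "wy": 0, "wz": 0, "gripper": 0},
    {"tx": 0, "ty": 0, "tz": 0, "wx": 0, "wy": 0, "wz": 0, "gripper": 0},
    {"tx": -0.3, "ty": 0.14, "tz": 0.75, "wx": 0, "wy": 0, "wz": 0, "gripper": 0},
    {"tx": -0.3, "ty": 0.14, "tz": 0.75, "wx": 0, "wy": 0, "wz": 0, "gripper": 0},
    {"tx": -0.3, "ty": 0.14, "tz": 0.75, "wx": 0, "wy": 0, "wz": 0, "gripper": 0},
    {"tx": -0.3, "ty": 0.14, "tz": 0.75, "wx": 0, "wy": 0, "wz": 0, "gripper": 0},
    {"tx": -0.3, "ty": 0.14, "tz": 0.75, "wx": 0, "wy": 0, "wz": 0, "gripper": 0},
    {"tx": 0, "ty": 0, "tz": 0, "wx": 0, "wy": 0, "wz": 0, "gripper": 0}
  ]
}}

```text
clock: 9.4
position: [0.39, -0.3422, 0.3234]
ee_rot: [2.907, -0.684, 0.646]
wrist_force: [2.0, -0.2, -0.3]
gripper_width: 0.0426
grip_force: 0.0
```

```bash
cat > caps.py <<'E'
from h import *
def blue():
    for n in('scene','top'):
        cap(n);D=np.load('/tmp/%s.npz'%n);hsv=cv2.cvtColor(D['p'],cv2.COLOR_RGB2HSV);W=world(n,D['d'])
        near=(D['d']>0)&(np.hypot(W[...,0]-.437,W[...,1]+.357)<.1)&(W[...,2]>.05)&(W[...,2]<.2)
        for nm,m in(('blue',(hsv[...,0]>105)&(hsv[...,0]<130)&(hsv[...,1]>120)),('red',((hsv[...,0]<8)|(hsv[...,0]>172))&(hsv[...,1]>120))):
            Q=W[m&near];print(n,nm,len(Q),np.median(Q,0).round(4) if len(Q) else '',np.percentile(Q[:,2],[3,97]).round(4) if len(Q) else '')
E
python3 - <<'E'
from caps import *
blue();S=np.load('/tmp/scene.npz')['p'];T=np.load('/tmp/top.npz')['p']
b=cv2.resize(S[160:300,260:400],(560,560),interpolation=cv2.INTER_CUBIC);a=cv2.resize(T[150:250,290:390],(560,560),interpolation=cv2.INTER_CUBIC)
cv2.imwrite('pics/c4.png',cv2.resize(np.hstack([a,b]),(800,400))[:,:,::-1])
s=state();print(s['position'],s['joint_pos'].round(2))
E
```

```text
scene blue 42 [ 0.468  -0.3822  0.098 ] [0.089  0.1065]
scene red 50 [ 0.3948 -0.3438  0.099 ] [0.0865 0.1079]
top blue 10 [ 0.4774 -0.3789  0.1059] [0.0986 0.1122]
top red 0  
[ 0.39089037 -0.3415602   0.32086737] [-0.    0.26  0.79  2.15 -0.71  0.48 -0.72]
```

View pics/c4.png

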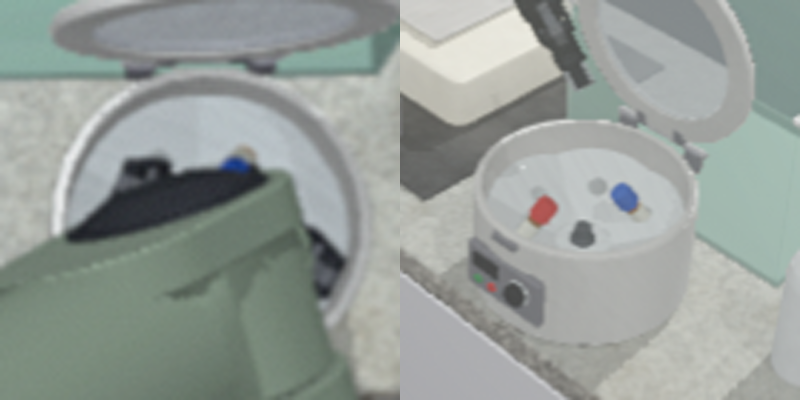

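Request:
{"api": "servo_tool", "payload": {
  "steps": [
    {"tx": 0, "ty": 0, "tz": 0.9, "wx": 0.348, "wy": 0.7, "wz": 0, "gripper": -1},
    {"tx": 0, "ty": 0, "tz": 0.9, "wx": 0.348, "wy": 0.7, "wz": 0, "gripper": -1},
    {"tx": 0, "ty": 0, "tz": 0.9, "wx": 0.348, "wy": 0.7, "wz": 0, "gripper": -1},
    {"tx": 0, "ty": 0, "tz": 0.9, "wx": 0.348, "wy": 0.7, "wz": 0, "gripper": -1},
    {"tx": 0, "ty": 0, "tz": 0.1, "wx": 0.348, "wy": 0.7, "wz": 0, "gripper": -1},
    {"tx": 0, "ty": 0, "tz": 0, "wx": 0.348, "wy": 0.7, "wz": 0, "gripper": -1},
    {"tx": 0, "ty": 0, "tz": 0, "wx": 0.348, "wy": 0.7, "wz": 0, "gripper": -1},
    {"tx": 0, "ty": 0, "tz": 0, "wx": 0.348, "wy": 0.7, "wz": 0, "gripper": -1},
    {"tx": 0, "ty": 0, "tz": 0, "wx": 0, "wy": 0, "wz": 0, "gripper": -1}
  ]
}}

```text
clock: 10.4
position: [0.3914, -0.3422, 0.4669]
ee_rot: [-3.045, 0.719, 0.011]
wrist_force: [0.1, 0.1, 0.2]
gripper_width: 0.0004
grip_force: 0.0
```

```bash
python3 st.py; python3 -c "
from caps import *
blue()"
```

```text
10.4 [-0.151  0.342  1.034  1.662 -0.309  1.325 -1.096] tcp [ 0.3914 -0.3422  0.4669] z [-0.004  0.014 -1.   ] F [0.1 0.1 0.2]
bottom [ 0.3909 -0.3403  0.3329] height over mouth 0.2812 off axis [ 0.0274 -0.0156  0.0182] misalign deg 30.6
scene blue 42 [ 0.4672 -0.3831  0.0989] [0.0893 0.1088]
scene red 50 [ 0.3944 -0.3435  0.0967] [0.0875 0.1062]
top blue 0  
top red 1 [ 0.3899 -0.3415  0.0962] [0.0962 0.0962]
```

Request:
{"api": "servo_tool", "payload": {
  "steps": [
    {"tx": 0, "ty": 1, "tz": 0, "wx": 0, "wy": 0, "wz": 0, "gripper": -1},
    {"tx": 0, "ty": 1, "tz": 0, "wx": 0, "wy": 0, "wz": 0, "gripper": -1},
    {"tx": 0, "ty": 1, "tz": 0, "wx": 0, "wy": 0, "wz": 0, "gripper": -1},
    {"tx": 0, "ty": 1, "tz": 0, "wx": 0, "wy": 0, "wz": 0, "gripper": -1},
    {"tx": 0, "ty": 1, "tz": 0, "wx": 0, "wy": 0, "wz": 0, "gripper": -1},
    {"tx": 0, "ty": 1, "tz": 0, "wx": 0, "wy": 0, "wz": 0, "gripper": -1},
    {"tx": 0, "ty": 1, "tz": 0, "wx": 0, "wy": 0, "wz": 0, "gripper": -1},
    {"tx": 0, "ty": 0, "tz": 0, "wx": 0, "wy": 0, "wz": 0, "gripper": -1}
  ]
}}

```text
clock: 11.3
position: [0.3906, -0.07, 0.4687]
ee_rot: [-3.044, 0.71, 0.004]
wrist_force: [0.4, -1.3, 0.3]
gripper_width: -0.0
grip_force: 0.0
```

```bash
python3 - <<'E'
from caps import *
from scipy.optimize import least_squares
blue();print(state()['position'],state()['joint_pos'].round(2))
# fit the leaning cap cylinders: position along own axis of the cap top
for n in('top','scene'):
    D=np.load('/tmp/%s.npz'%n);W=world(n,D['d']);hsv=cv2.cvtColor(D['p'],cv2.COLOR_RGB2HSV)
    ctr=np.array([.4364,-.358])if n=='top' else np.array([.4355,-.3600])
    for nm,az,m in(('blue',-26.5,(hsv[...,0]>105)&(hsv[...,0]<130)&(hsv[...,1]>120)),('red',153.5,((hsv[...,0]<8)|(hsv[...,0]>172))&(hsv[...,1]>120))):
        m=m&(D['d']>0)&(np.hypot(W[...,0]-.437,W[...,1]+.357)<.1)&(W[...,2]>.05)&(W[...,2]<.16);Q=W[m]
        o=np.array([np.cos(np.radians(az)),np.sin(np.radians(az))]);F=np.r_[ctr+.0838*o,.0296];a=np.r_[-.5*o,.866];s=(Q-F)@a
        if len(Q):print(n,nm,len(Q),'along axis',np.percentile(s,[3,25,50,75,90,97]).round(4))
T=np.load('/tmp/top.npz')['p'];S=np.load('/tmp/scene.npz')['p']
b=cv2.resize(S[180:280,270:370],(560,560),interpolation=cv2.INTER_CUBIC);a=cv2.resize(T[160:250,295:385],(560,560),interpolation=cv2.INTER_CUBIC)
cv2.imwrite('pics/c5.png',cv2.resize(np.hstack([a,b]),(800,400))[:,:,::-1])
E
```

```text
scene blue 41 [ 0.4673 -0.3823  0.0986] [0.09   0.1085]
scene red 50 [ 0.3944 -0.3437  0.0978] [0.0872 0.1059]
top blue 46 [ 0.4703 -0.376   0.1053] [0.0986 0.1131]
top red 61 [ 0.3977 -0.3377  0.104 ] [0.0943 0.1131]
[ 0.39057062 -0.07395802  0.46878397] [-0.92 -0.09  0.91  1.92  0.06  1.28 -2.06]
top blue 46 along axis [0.08   0.086  0.089  0.0918 0.0944 0.0953]
top red 61 along axis [0.0724 0.0792 0.0876 0.09   0.0919 0.0934]
scene blue 41 along axis [0.0729 0.0792 0.0837 0.0862 0.0882 0.0923]
scene red 50 along axis [0.0675 0.0726 0.0794 0.0848 0.0873 0.0882]
```

View pics/c5.png

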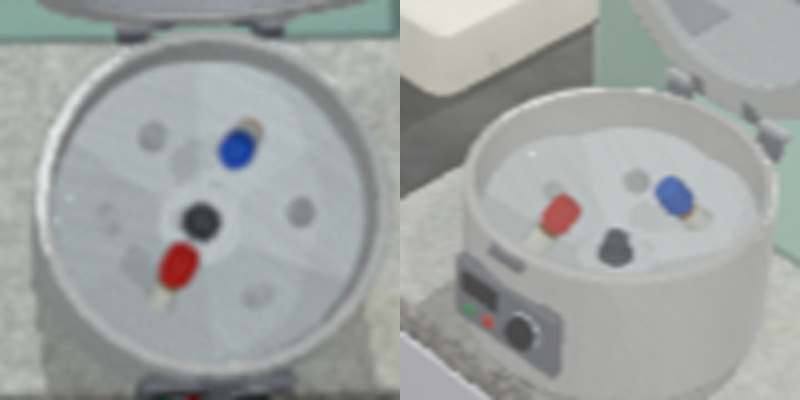

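Request:
{"api": "servo_tool", "payload": {
  "steps": [
    {"tx": 0.1, "ty": -0.7, "tz": -0.59, "wx": -0.223, "wy": -0.4475, "wz": 0, "gripper": -1},
    {"tx": 0.1, "ty": -0.7, "tz": -0.59, "wx": -0.223, "wy": -0.4475, "wz": 0, "gripper": -1},
    {"tx": 0.1, "ty": -0.7, "tz": -0.59, "wx": -0.223, "wy": -0.4475, "wz": 0, "gripper": -1},
    {"tx": 0.1, "ty": -0.7, "tz": -0.59, "wx": -0.223, "wy": -0.4475, "wz": 0, "gripper": -1},
    {"tx": 0.1, "ty": -0.7, "tz": -0.59, "wx": -0.223, "wy": -0.4475, "wz": 0, "gripper": -1},
    {"tx": 0.1, "ty": -0.7, "tz": -0.59, "wx": -0.223, "wy": -0.4475, "wz": 0, "gripper": -1},
    {"tx": 0.1, "ty": -0.7, "tz": -0.59, "wx": -0.223, "wy": -0.4475, "wz": 0, "gripper": -1},
    {"tx": 0.1, "ty": -0.7, "tz": -0.59, "wx": -0.223, "wy": -0.4475, "wz": 0, "gripper": -1},
    {"tx": 0.1, "ty": -0.7, "tz": -0.59, "wx": -0.223, "wy": -0.4475, "wz": 0, "gripper": -1},
    {"tx": 0.1, "ty": -0.7, "tz": -0.59, "wx": -0.223, "wy": -0.4475, "wz": 0, "gripper": -1},
    {"tx": 0, "ty": 0, "tz": 0, "wx": 0, "wy": 0, "wz": 0, "gripper": -1}
  ]
}}

```text
clock: 12.5
position: [0.4265, -0.3436, 0.2438]
ee_rot: [2.955, -0.706, 0.488]
wrist_force: [-0.5, 0.3, 1.2]
gripper_width: 0.0002
grip_force: 0.0
```

```bash
cat >> st.py <<'E'
print('tip',(s['position']+.073*z).round(4),'width',s['gripper_width'])
E
python3 st.py
```

```text
12.5 [ 0.125  0.457  0.617  2.093 -0.798  0.463 -0.703] tcp [ 0.4265 -0.3436  0.2438] z [ 0.289 -0.135 -0.948] F [-0.5  0.3  1.2]
bottom [ 0.4653 -0.3617  0.1168] height over mouth 0.056 off axis [ 0.001   0.0132 -0.0029] misalign deg 11.4
tip [ 0.4476 -0.3535  0.1746] width 0.0002107740325406233
```

Request:
{"api": "servo_tool", "payload": {
  "steps": [
    {"tx": 0.175, "ty": -0.18, "tz": -0.46, "wx": 0, "wy": 0, "wz": 0, "gripper": -1},
    {"tx": 0.175, "ty": -0.18, "tz": -0.46, "wx": 0, "wy": 0, "wz": 0, "gripper": -1},
    {"tx": 0.175, "ty": -0.18, "tz": -0.46, "wx": 0, "wy": 0, "wz": 0, "gripper": -1},
    {"tx": 0, "ty": 0, "tz": 0, "wx": 0, "wy": 0, "wz": 0, "gripper": -1}
  ]
}}

```text
clock: 12.9
position: [0.4502, -0.3612, 0.1893]
ee_rot: [2.96, -0.697, 0.487]
wrist_force: [0.9, 0.1, 0.6]
gripper_width: 0.0001
grip_force: 0.0
```

```bash
python3 st.py
```

```text
12.9 [ 0.256  0.57   0.464  2.053 -0.927  0.384 -0.578] tcp [ 0.4502 -0.3612  0.1893] z [ 0.29  -0.131 -0.948] F [0.9 0.1 0.6]
bottom [ 0.489  -0.3787  0.0622] height over mouth -0.0057 off axis [-0.0028  0.0099 -0.004 ] misalign deg 11.5
tip [ 0.4714 -0.3707  0.1201] width 6.828699529559945e-05
```

Creep down on the cap.

Request:
{"api": "servo_tool", "payload": {
  "steps": [
    {"tx": 0, "ty": -0.06, "tz": -0.1, "wx": 0, "wy": 0, "wz": 0, "gripper": -1},
    {"tx": 0.01, "ty": -0.03, "tz": -0.07, "wx": 0, "wy": 0, "wz": 0, "gripper": -1},
    {"tx": 0, "ty": 0, "tz": 0, "wx": 0, "wy": 0, "wz": 0, "gripper": -1}
  ]
}}

```text
clock: 13.2
position: [0.4513, -0.3639, 0.1844]
ee_rot: [2.96, -0.695, 0.492]
wrist_force: [-0.1, 0.9, -0.4]
gripper_width: -0.0001
grip_force: 0.0
```

Request:
{"api": "servo_tool", "payload": {
  "steps": [
    {"tx": 0.01, "ty": 0, "tz": -0.05, "wx": 0, "wy": 0, "wz": 0, "gripper": -1},
    {"tx": 0, "ty": 0, "tz": 0, "wx": 0, "wy": 0, "wz": 0, "gripper": -1}
  ]
}}

```text
clock: 13.4
position: [0.4519, -0.3637, 0.1822]
ee_rot: [2.961, -0.694, 0.491]
wrist_force: [-0.4, 0.0, 0.2]
gripper_width: -0.0
grip_force: 0.0
```

Request:
{"api": "servo_tool", "payload": {
  "steps": [
    {"tx": 0.01, "ty": 0, "tz": -0.05, "wx": 0, "wy": 0, "wz": 0, "gripper": -1},
    {"tx": 0, "ty": 0, "tz": 0, "wx": 0, "wy": 0, "wz": 0, "gripper": -1}
  ]
}}

```text
clock: 13.6
position: [0.4522, -0.3637, 0.1799]
ee_rot: [2.961, -0.695, 0.491]
wrist_force: [0.2, 0.1, -0.2]
gripper_width: -0.0004
grip_force: 0.0
```

Request:
{"api": "servo_tool", "payload": {
  "steps": [
    {"tx": 0.01, "ty": 0, "tz": -0.05, "wx": 0, "wy": 0, "wz": 0, "gripper": -1},
    {"tx": 0, "ty": 0, "tz": 0, "wx": 0, "wy": 0, "wz": 0, "gripper": -1}
  ]
}}

```text
clock: 13.8
position: [0.4525, -0.3641, 0.1783]
ee_rot: [2.96, -0.695, 0.492]
wrist_force: [-4.9, 3.2, 12.1]
gripper_width: -0.0003
grip_force: 6.7
```

Request:
{"api": "servo_tool", "payload": {
  "steps": [
    {"tx": 0.01, "ty": 0, "tz": -0.05, "wx": 0, "wy": 0, "wz": 0, "gripper": -1},
    {"tx": 0, "ty": 0, "tz": 0, "wx": 0, "wy": 0, "wz": 0, "gripper": -1}
  ]
}}

```text
clock: 14.0
position: [0.4526, -0.3646, 0.1773]
ee_rot: [2.959, -0.696, 0.494]
wrist_force: [-14.5, 7.5, 34.0]
gripper_width: -0.0001
grip_force: 18.7
```

Request:
{"api": "servo_tool", "payload": {
  "steps": [
    {"tx": -0.29, "ty": 0.13, "tz": 0.95, "wx": 0, "wy": 0, "wz": 0, "gripper": -1},
    {"tx": -0.29, "ty": 0.13, "tz": 0.95, "wx": 0, "wy": 0, "wz": 0, "gripper": -1},
    {"tx": -0.29, "ty": 0.13, "tz": 0.95, "wx": 0, "wy": 0, "wz": 0, "gripper": -1},
    {"tx": 0, "ty": 0, "tz": 0.85, "wx": 0.39, "wy": 0.785, "wz": 0, "gripper": -1},
    {"tx": 0, "ty": 0, "tz": 0.85, "wx": 0.39, "wy": 0.785, "wz": 0, "gripper": -1},
    {"tx": 0, "ty": 0, "tz": 0.85, "wx": 0.39, "wy": 0.785, "wz": 0, "gripper": -1},
    {"tx": 0, "ty": 0, "tz": 0.85, "wx": 0.39, "wy": 0.785, "wz": 0, "gripper": -1},
    {"tx": 0, "ty": 0, "tz": 0.85, "wx": 0.39, "wy": 0.785, "wz": 0, "gripper": -1},
    {"tx": 0.78, "ty": -0.02, "tz": 0, "wx": 0, "wy": 0, "wz": 0, "gripper": -1},
    {"tx": 0.78, "ty": -0.02, "tz": 0, "wx": 0, "wy": 0, "wz": 0, "gripper": -1},
    {"tx": 0.78, "ty": -0.02, "tz": 0, "wx": 0, "wy": 0, "wz": 0, "gripper": -1},
    {"tx": 0.78, "ty": -0.02, "tz": 0, "wx": 0, "wy": 0, "wz": 0, "gripper": -1},
    {"tx": 0.78, "ty": -0.02, "tz": 0, "wx": 0, "wy": 0, "wz": 0, "gripper": -1},
    {"tx": 0, "ty": 0, "tz": 0, "wx": 0, "wy": 0, "wz": 0, "gripper": -1}
  ]
}}

```text
clock: 15.4
position: [0.5776, -0.351, 0.4581]
ee_rot: [-3.05, 0.713, -0.032]
wrist_force: [-0.5, 0.6, 0.2]
gripper_width: -0.0002
grip_force: 0.0
```

```bash
python3 st.py; python3 - <<'E'
from h import *
cap('scene');W=world('scene',np.load('/tmp/scene.npz')['d']);c=W.reshape(-1,3)
L=c[(c[:,2]>.345)&(c[:,2]<.37)&(abs(c[:,1]+.355)<.04)&(abs(c[:,0]-.53)<.03)];print(len(L),np.percentile(L,[3,50,97],axis=0).round(3).tolist() if len(L) else '')
E
```

```text
15.4 [-0.005  0.633  0.879  1.27  -0.496  1.437 -1.198] tcp [ 0.5776 -0.351   0.4581] z [ 0.022  0.004 -1.   ] F [-0.5  0.6  0.2]
bottom [ 0.5806 -0.3505  0.3241] height over mouth 0.1864 off axis [ 0.1747 -0.0046  0.0915] misalign deg 29.0
tip [ 0.5793 -0.3507  0.3851] width -0.0002091455321663644
83 [[0.515, -0.381, 0.346], [0.519, -0.357, 0.352], [0.525, -0.332, 0.357]]
```

Request:
{"api": "servo_tool", "payload": {
  "steps": [
    {"tx": 0, "ty": 0, "tz": -0.6, "wx": 0, "wy": 0, "wz": 0, "gripper": -1},
    {"tx": 0, "ty": 0, "tz": -0.6, "wx": 0, "wy": 0, "wz": 0, "gripper": -1},
    {"tx": 0, "ty": 0, "tz": -0.6, "wx": 0, "wy": 0, "wz": 0, "gripper": -1},
    {"tx": 0, "ty": 0, "tz": 0, "wx": 0, "wy": 0, "wz": 0, "gripper": -1},
    {"tx": -0.25, "ty": 0, "tz": 0, "wx": 0, "wy": 0, "wz": 0, "gripper": -1},
    {"tx": -0.25, "ty": 0, "tz": 0, "wx": 0, "wy": 0, "wz": 0, "gripper": -1},
    {"tx": -0.25, "ty": 0, "tz": 0, "wx": 0, "wy": 0, "wz": 0, "gripper": -1},
    {"tx": -0.25, "ty": 0, "tz": 0, "wx": 0, "wy": 0, "wz": 0, "gripper": -1}
  ]
}}

```text
clock: 16.25
position: [0.5331, -0.3525, 0.3889]
ee_rot: [-3.049, 0.719, -0.037]
wrist_force: [0.7, -0.1, -0.1]
gripper_width: 0.0002
grip_force: 0.1
```

Request:
{"api": "servo_tool", "payload": {
  "steps": [
    {"tx": -0.25, "ty": 0, "tz": 0, "wx": 0, "wy": 0, "wz": 0, "gripper": -1},
    {"tx": -0.25, "ty": 0, "tz": 0, "wx": 0, "wy": 0, "wz": 0, "gripper": -1},
    {"tx": -0.25, "ty": 0, "tz": 0, "wx": 0, "wy": 0, "wz": 0, "gripper": -1}
  ]
}}

```text
clock: 16.55
position: [0.5033, -0.3522, 0.3881]
ee_rot: [-3.049, 0.719, -0.035]
wrist_force: [0.9, -0.3, -0.3]
gripper_width: 0.0001
grip_force: 0.2
```

Request:
{"api": "servo_tool", "payload": {
  "steps": [
    {"tx": -0.25, "ty": 0, "tz": 0, "wx": 0, "wy": 0, "wz": 0, "gripper": -1},
    {"tx": -0.25, "ty": 0, "tz": 0, "wx": 0, "wy": 0, "wz": 0, "gripper": -1},
    {"tx": -0.25, "ty": 0, "tz": 0, "wx": 0, "wy": 0, "wz": 0, "gripper": -1},
    {"tx": 0, "ty": 0, "tz": 0, "wx": 0, "wy": 0, "wz": 0, "gripper": -1}
  ]
}}

```text
clock: 16.95
position: [0.4728, -0.3525, 0.3883]
ee_rot: [-3.049, 0.721, -0.035]
wrist_force: [-0.2, -0.2, 1.0]
gripper_width: 0.0
grip_force: 0.0
```

```bash
cat > lid.py <<'E'
from h import *
import sys
print(state()['clock'],state()['position'].round(3))
for n in('scene','top'):
    cap(n);r=spotter.look_for('lid_lip',n)[:2];print(n,[(np.round(q['extent']).tolist(),round(q['confidence'],2)) for q in r])
    W=world(n,np.load('/tmp/%s.npz'%n)['d']).reshape(-1,3)
    for x in(.32,.35,.38,.41,.44,.47,.5,.53):
        m=(abs(W[:,0]-x)<.008)&(abs(W[:,1]+.29)<.02)&(W[:,2]>.0)&(W[:,2]<.4);print(x,np.percentile(W[m,2],[50]).round(3) if m.any() else None,end=' ')
    print()
S=np.load('/tmp/scene.npz')['p'];T=np.load('/tmp/top.npz')['p']
b=cv2.resize(S[130:300,230:400],(400,400),interpolation=cv2.INTER_CUBIC);a=cv2.resize(T[110:270,260:420],(400,400),interpolation=cv2.INTER_CUBIC)
cv2.imwrite('pics/%s.png'%sys.argv[1],np.hstack([a,b])[:,:,::-1])
E
python3 lid.py l1
```

```text
16.95 [ 0.473 -0.353  0.388]
scene [([290.0, 209.0, 72.0, 37.0], 0.69), ([310.0, 153.0, 66.0, 56.0], 0.57)]
0.32 None 0.35 [0.113] 0.38 [0.085] 0.41 [0.076] 0.44 [0.077] 0.47 [0.084] 0.5 [0.106] 0.53 [0.139] 
top [([326.0, 170.0, 64.0, 21.0], 0.82)]
0.32 None 0.35 [0.072] 0.38 [0.085] 0.41 [0.077] 0.44 [0.08] 0.47 [0.078] 0.5 [0.081] 0.53 None
```

View pics/l1.png

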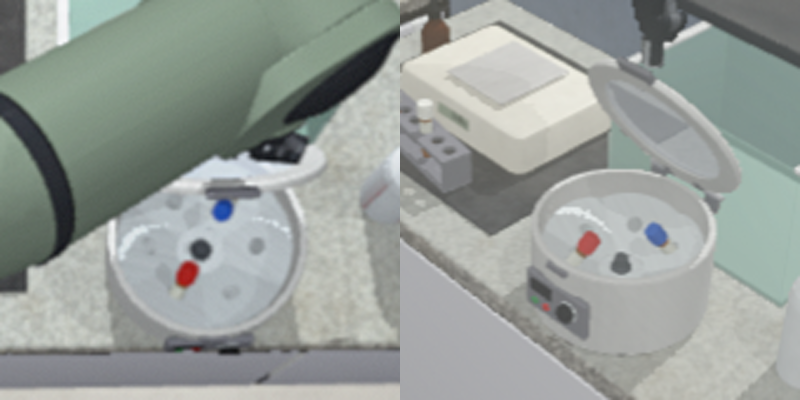

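Request:
{"api": "servo_tool", "payload": {
  "steps": [
    {"tx": 0.3, "ty": 0, "tz": 0.9, "wx": 0, "wy": 0, "wz": 0, "gripper": -1},
    {"tx": 0, "ty": 0, "tz": 0.9, "wx": 0, "wy": 0, "wz": 0, "gripper": -1},
    {"tx": 0, "ty": 1, "tz": 0, "wx": 0, "wy": 0, "wz": 0, "gripper": -1},
    {"tx": 0, "ty": 1, "tz": 0, "wx": 0, "wy": 0, "wz": 0, "gripper": -1},
    {"tx": 0, "ty": 1, "tz": 0, "wx": 0, "wy": 0, "wz": 0, "gripper": -1},
    {"tx": 0, "ty": 1, "tz": 0, "wx": 0, "wy": 0, "wz": 0, "gripper": -1},
    {"tx": 0, "ty": 1, "tz": 0, "wx": 0, "wy": 0, "wz": 0, "gripper": -1},
    {"tx": 0, "ty": 1, "tz": 0, "wx": 0, "wy": 0, "wz": 0, "gripper": -1},
    {"tx": 0, "ty": 1, "tz": 0, "wx": 0, "wy": 0, "wz": 0, "gripper": -1},
    {"tx": 0, "ty": 0, "tz": 0, "wx": 0, "wy": 0, "wz": 0, "gripper": -1},
    {"tx": 0, "ty": 0, "tz": 0, "wx": 0, "wy": 0, "wz": 0, "gripper": -1},
    {"tx": 0, "ty": 0, "tz": 0, "wx": 0, "wy": 0, "wz": 0, "gripper": -1},
    {"tx": 0, "ty": 0, "tz": 0, "wx": 0, "wy": 0, "wz": 0, "gripper": -1},
    {"tx": 0, "ty": 0, "tz": 0, "wx": 0, "wy": 0, "wz": 0, "gripper": -1},
    {"tx": 0, "ty": 0, "tz": 0, "wx": 0, "wy": 0, "wz": 0, "gripper": -1},
    {"tx": 0, "ty": 0, "tz": 0, "wx": 0, "wy": 0, "wz": 0, "gripper": -1},
    {"tx": 0, "ty": 0, "tz": 0, "wx": 0, "wy": 0, "wz": 0, "gripper": -1}
  ]
}}

```text
clock: 18.85
position: [0.4862, -0.0724, 0.46]
ee_rot: [-3.049, 0.719, -0.035]
wrist_force: [-0.2, 0.4, -0.3]
gripper_width: -0.0001
grip_force: 0.0
```

```bash
python3 lid.py l2
```

```text
18.85 [ 0.486 -0.072  0.46 ]
scene [([287.0, 198.0, 79.0, 51.0], 0.55)]
0.32 None 0.35 [0.125] 0.38 [0.13] 0.41 [0.127] 0.44 [0.127] 0.47 [0.128] 0.5 [0.13] 0.53 [0.129] 
top [([302.0, 168.0, 79.0, 82.0], 0.73)]
0.32 None 0.35 [0.087] 0.38 [0.133] 0.41 [0.131] 0.44 [0.131] 0.47 [0.13] 0.5 [0.133] 0.53 [0.132]
```

```bash
python3 - <<'E'
from h import *
cap('top');W=world('top',np.load('/tmp/top.npz')['d']).reshape(-1,3)
r=np.hypot(W[:,0]-.4364,W[:,1]+.358)
for lo,hi in((0,.07),(.085,.105)):
    Q=W[(r<hi)&(r>lo)&(abs(W[:,2]-.13)<.02)];A=np.c_[Q[:,0]-.4364,Q[:,1]+.358,np.ones(len(Q))];k=np.linalg.lstsq(A,Q[:,2],rcond=None)[0];print(len(Q),k.round(4))
Q=W[(W[:,0]<.333)&(W[:,0]>.30)&(abs(W[:,1]+.356)<.02)&(W[:,2]>.05)];print('lip',np.median(Q,0),len(Q),state()['clock'])
E
```

```text
2099 [ 0.0005 -0.0011  0.1301]
1667 [-0.0009  0.      0.1341]
lip [ 0.32420668 -0.35415492  0.13223246] 129 19.1
```

View pics/l2.png

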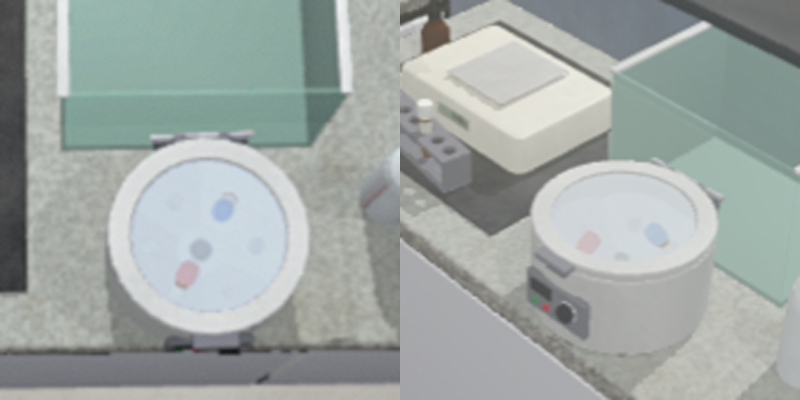

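The lid is flat and shut: its slope is 0.001 and the rim's top is at 0.134 m. The red and blue caps show opposite each other through the window, and the arm is clear.

```bash
python3 -c "
from workcell import order
print(order.job_done())"
```

```text
the job is handed in; nothing more can be done
None
```

The blue tube is home in the hole opposite the red one, the lid is fully shut, and the job was handed in at about 19 s; no verdict came back.

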